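# Sieve the marbles out of the draughts

### The arm

A 6-joint arm with a two-finger parallel gripper is mounted at the origin on the work surface. World frame = base frame: x ahead of the robot, y to its left, z up, the work surface at z = 0. Lengths are in m, angles in rad, forces in N, time in s.
With the tool pointing down it reaches from about 0.35 to 0.975 m from the base axis. Payload 4.9 kg.
Tool frame: the origin (TCP) lies midway between the tips of the shut fingers; the grasp point (between the pads) lies 19 mm behind it; z points along the fingers, y is the line along which they close (so a half turn about z gives the same grasp; the last joint's range is limited). The gripper opens to 85 mm and grips with 20 to 120 N. Pads are 22 mm wide; open, the fingers measure 114 mm over their backs; the gripper's body (76 mm by 85 mm) begins 54 mm behind the grasp point. The pads swing forward as they close: fully open they stand 13 mm farther back than shut.
Start: joints at [1.152, 0.053, 1.613, -0, 1.476, -0.119], TCP at [0.185, 0.597, 0.231] pointing down, gripper open.
Joint ranges: [-3.01, 3.01], [-1.01, 2.22], [0.06, 2.58], [-1.02, 4.17], [0.09, 2.62], [-3.14, 3.14]. Speed limits (rad/s): [2.57, 2.57, 3.14, 3.14, 3.14, 3.14].

### API

Orientations are given as a rotation vector (axis times angle).
In Python, from station import ctrl gives the robot as it stands. The module is installed in compiled form; this text tells all that it offers.
- The arm moves only by the shell command python3 -m handwheel 'ROWS' [OPENING] [FORCE]. ROWS is JSON, a list of rows, each a list of 2 entries, a list of its own where there are three numbers: the shift along the tool's x, y, z in cm, then the turn, a rotation vector about the tool's x, y, z in rad. In form: [[[tx, ty, tz], [ax, ay, az]], ...]. A call has 1 to 5 rows; each row is the pose to reach, as a shift and turn from the pose commanded when the call began, along the tool's axes at that moment; what a row does not reach only later rows make up. A row lasts 1/8 s, in which the tool goes at most 62.5 mm and 10.7 degrees, less where a joint would pass 70% of its speed; a pose out of reach is approached as far as the arm can. A call with a gripper value outside its range is refused whole. OPENING is the gripper's target within -1 to 1 (shut at 1, half-way at 0, fully open at -1), set as the call begins (- or left out, the last holds). The fingers move at their own pace and stop on an object; FORCE is the grip in N (left out, the last holds). Time passes only in rows, so rows that repeat a pose let the fingers close. It gives the time, the measured TCP pose, the force, the opening and the grip force at its end, in the units of the state.
- ctrl.get_obs(): the state, without advancing time (a new reading comes with each control period).
- ctrl.get_image(name): name is "scene" or "top" or "wrist"; returns the picture (384x512x3 uint8, blue, green, red); there is no depth.
- ctrl.calibration(name): a dict with "fx", "fy", "cx", "cy" (pixels), "R" (3x3) and "t" (3): a world point X has camera coordinates R X + t. Camera axes: x right, y down, z forward; pixel columns grow to the right and rows downward; lengths in m; the calibration is good to about 2 mm. A picture is of the moment at which its call begins: read the wrist's pose just before it. calibration takes no time and is no camera call; for the wrist camera it gives the pose at the moment of the call.
- ctrl.finish_job(): hands the job in; it is judged then, once.
Trained networks look in the newest picture that a camera, given by its name, has taken for a name from the list of things; names that differ only in an ending like _2 or _b are one class to them, and where a whole thing is asked for, a point or a joint stands for the part that bears it (a point fixed in the world has none). Each returns a list of dicts, best first, with "score" (0 to 1); they miss things now and then, are a little off and sometimes report something else, mostly with a low value. They report only what shows in the picture. A call takes as long as a camera call.
- ctrl.look_for(camera, query): "position" ([column, row] in pixels, amid what is visible of it).
- ctrl.landmark_of(camera, query): "position" ([column, row] in pixels: a listed point, or the origin of a listed thing).
The state is a dict: "t": time; "q": joint angles; "dq": joint speeds; "effort": joint torques, N m; "tool_pos": TCP position; "tool_rot": TCP orientation; "contact_force": force on the tool from outside, world axes, zero at the start; "wrist_torque": the same for the moment, N m; "opening": finger opening in m; "grip_force": force on a finger pad.
Only numpy, scipy, OpenCV 4.12 (cv2) and the standard library are available. Lean on these libraries where they do the work, as an engineer would, in place of code of your own. Each camera call takes 0.05 s, during which the arm holds its last target. There are 200 camera calls.

### The job

Two glass marbles and a draughts piece got mixed in the wooden hand sieve on the coffee table. Using the sieve, not picking up the pieces with the fingers, tilt it over the round white bowl so that the marbles drop through the grid into the bowl while the draughts piece stays in the sieve. Then tip the draughts piece out over the sieve's open front end into the rectangular wooden box, and stand the empty sieve upright on the table again.

Things in the scene. Friction and masses are not known exactly. Their poses are not given: they have to be found in the camera images.
- sieve: pale plywood hand sieve on the table, 190 x 111 mm, 0.32 kg. Origin: centre of its underside; x from the open front (-95 mm, no lip, towards the robot at first) to the back wall (+95); z up. Walls 38 mm high, 96 mm apart inside. Floor in front of x = 10: rod grid, 28 mm square openings, top at z = 18; behind it solid, sloping 8 degrees down to the back, so things stay while the sieve is level.
- sieve_handle (a point): centre of the sieve's handle, at x = 10, y = 0, z = 85 mm in the sieve's frame (same axes): a flat-sided plywood bar bridging the tray along y between two side posts, 16 mm thick (x), 116 mm long, 24 mm high (z = 73 to 97), with 50 mm free beneath; grip it from above across its 16 mm.
- marble_a: green glass marble, 20 mm diameter, 11 g; origin: its centre. Starts against the back wall of the sieve, in its -y corner, beside the draughts piece. Tilt the sieve front end down by 18 to 25 degrees and it rolls onto the grid and drops through one of the openings nearest the solid floor.
- marble_b: green glass marble, 20 mm diameter, 11 g; origin: its centre. Starts against the back wall of the sieve, in its +y corner, beside the draughts piece. Tilt the sieve front end down by 18 to 25 degrees and it rolls onto the grid and drops through one of the openings nearest the solid floor.
- piece: draughts piece, a brown wooden disc of 44 mm diameter and 14 mm thickness, 22 g, lying flat in the middle of the sieve's solid floor; origin: its centre. Too big for the grid. It stays there up to 25 degrees of tilt (front end down); at 40 to 45 degrees it slides off the open front within about 1.5 s.
- bowl: round white ceramic bowl, 210 mm across its rim, 65 mm high, wall 5 mm, 0.6 kg, standing loose on the table. Origin: centre of its underside.
- box: open rectangular box of pale wood, 220 mm (its x) by 180 mm (its y), 50 mm high, walls and floor 6 mm thick, 0.5 kg, standing loose on the table. Origin: centre of its underside.

How it is judged:
By the outcome, as a careful person would: the job done as asked, in the order asked, and still so for the second after the job is handed in, with the robot touching nothing.
It also fails if it takes over 72 s, if anything falls off the work surface, if the arm or the gripper's body presses on something with over 40 N, if the wrist force passes 120 N, or if a joint passes its speed limit or range.

## Working session

There is one attempt and no reset: what is moved stays moved. The work goes in short steps, Python scripts to look and compute and a shell command to move; the robot and the scene stay as the last step left them, time stands still between calls to the robot, and variables do not carry over. Pictures are saved under pics/ and viewed, at most 10 in all, crops included, and the job is handed in when it is done.

```bash
mkdir -p pics
cat > h.py <<'E'
from station import ctrl
import numpy as np, cv2
from scipy.spatial.transform import Rotation as R
def ray(c,px,z):
    k=ctrl.calibration(c);Rm=np.array(k["R"]);t=np.array(k["t"])
    d=Rm.T@np.array([(px[0]-k["cx"])/k["fx"],(px[1]-k["cy"])/k["fy"],1]);o=-Rm.T@t
    return o+d*(z-o[2])/d[2]
def snap(c,n):
    im=ctrl.get_image(c);cv2.imwrite(f"pics/{n}.png",im);return im
E
python3 - <<'E'
from h import *
np.set_printoptions(precision=4,suppress=True)
o=ctrl.get_obs();print(o["t"],o["tool_pos"],o["tool_rot"],o["opening"])
snap("top","t0");
for n,z in [("sieve",0),("sieve_handle",.085),("marble_a",.025),("piece",.02),("bowl",0),("box",0)]:
    for r in ctrl.landmark_of("top",n)[:2]: print(n,r["score"],r["position"],ray("top",r["position"],z))
snap("scene","s0")
for n,z in [("sieve",0),("sieve_handle",.085),("bowl",0),("box",0)]:
    for r in ctrl.landmark_of("scene",n)[:1]: print(n,r["score"],r["position"],ray("scene",r["position"],z))
cv2.imwrite("pics/c0.png",np.hstack([cv2.resize(cv2.imread("pics/t0.png"),(400,300)),cv2.resize(cv2.imread("pics/s0.png"),(400,300))]))
E
```

```text
0.0 [0.1843 0.5965 0.23  ] [-0.4691 -3.1058  0.0032] 0.08525062715426765
sieve 0.76 [378.2, 201.7] [ 0.5636 -0.3017  0.    ]
sieve_handle 0.6 [388.1, 190.8] [ 0.5773 -0.299   0.085 ]
sieve_handle 0.41 [364.3, 168.3] [ 0.6317 -0.2424  0.085 ]
marble_a 0.42 [365.4, 170.3] [ 0.6416 -0.2625  0.025 ]
piece 0.76 [379.5, 172.1] [ 0.6391 -0.301   0.02  ]
bowl 0.57 [157.5, 194.0] [0.5669 0.2803 0.    ]
box 0.97 [275.4, 201.3] [ 0.5566 -0.0301  0.    ]
sieve 0.82 [155.1, 170.7] [ 0.5718 -0.3083  0.    ]
sieve_handle 0.78 [150.2, 155.6] [ 0.5794 -0.2988  0.085 ]
bowl 0.57 [358.5, 223.7] [0.567  0.2866 0.    ]
box 0.72 [250.8, 187.6] [ 0.5439 -0.0238  0.    ]
```

View pics/t0.png

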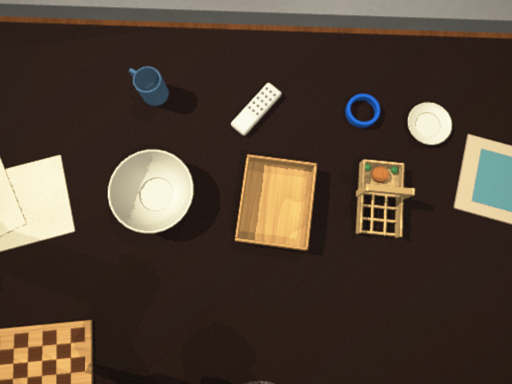

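View pics/s0.png

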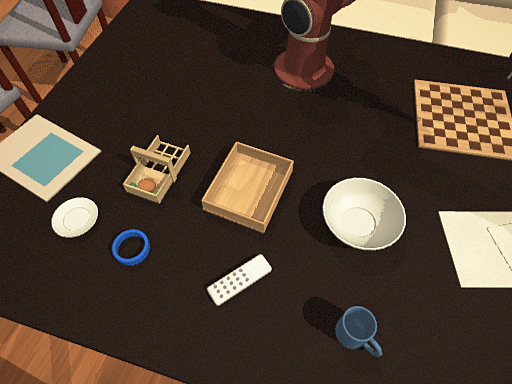

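The top view shows the sieve at around (380,200) with its front towards the robot, the box at (276,201) and the bowl at (151,192). The network positions agree with the picture. Next I work out the approach.

```bash
cat >> h.py <<'E'
def down(yaw,tilt=0):
    # tool y along sieve +x (yaw), tool z down; tilt = front end down
    c,s=np.cos(yaw),np.sin(yaw)
    y=np.array([c,s,0]);z=np.array([0,0,-1.]);x=np.cross(y,z)
    return R.from_rotvec(tilt*np.array([s,-c,0]))*R.from_matrix(np.c_[x,y,z])
def go(pos,rot):
    o=ctrl.get_obs();r0=R.from_rotvec(o["tool_rot"])
    d=r0.inv().apply(np.array(pos)-o["tool_pos"])*100;w=(r0.inv()*rot).as_rotvec()
    print("t",round(o["t"],2),"pos",np.round(o["tool_pos"],4),"shift",np.round(d,2),"turn",np.round(w,3),"F",np.round(o["contact_force"],1))
E
python3 - <<'E'
from h import *
P=[ray("top",p,.038) for p in [(357,235),(360,160),(403,237),(405,160)]]
for a,b in [(0,1),(2,3)]:
    d=P[b]-P[a];print(P[a],P[b],np.degrees(np.arctan2(d[1],d[0])))
P=[ray("top",p,.05) for p in [(236,241),(248,155),(308,249),(317,163)]]
print(np.round(P,3), np.mean(P,0))
go([.578,-.3,.2],down(0))
E
```

```text
[ 0.47176668 -0.23371391  0.038     ] [ 0.66538042 -0.24533197  0.038     ] -3.4339932974850664
[ 0.47004463 -0.34884818  0.038     ] [ 0.66903033 -0.36252451  0.038     ] -3.9317662302289293
[[ 0.448  0.067  0.05 ]
 [ 0.666  0.045  0.05 ]
 [ 0.434 -0.11   0.05 ]
 [ 0.651 -0.132  0.05 ]] [ 0.549626   -0.03262694  0.05      ]
t 0.6 pos [0.1846 0.5971 0.2313] shift [-64.08 -74.09   3.13] turn [0.    0.    1.271] F [ 0.3 -0.2 -0.4]
```

```bash
python3 -m handwheel '[[[-4,-4.5,0],[0,0,0]],[[-8,-9,0],[0,0,0]],[[-12,-13.5,0],[0,0,0]],[[-15,-18,0],[0,0,0]],[[-19,-22,1],[0,0,0]]]' -1 | tail -3
python3 -m handwheel '[[[-4,-4.6,0],[0,0,0]],[[-8,-9.2,0],[0,0,0]],[[-12,-13.8,0],[0,0,0]],[[-16,-18.4,0],[0,0,0]],[[-20,-23,1],[0,0,0]]]' >/dev/null
python3 -m handwheel '[[[-4,-4.6,0],[0,0,0]],[[-8,-9.2,0],[0,0,0]],[[-12,-13.8,0],[0,0,0]],[[-16,-18.4,0],[0,0,0]],[[-20,-23,1],[0,0,0]]]' >/dev/null
python3 -m handwheel '[[[-2,-3,0],[0,0,0.18]],[[-5,-6,0],[0,0,0.36]],[[-5,-6,0],[0,0,0.54]],[[-5,-6,0],[0,0,0.72]],[[-5,-6,0],[0,0,0.9]]]'
python3 -m handwheel '[[[0,0,0],[0,0,0.18]],[[0,0,0],[0,0,0.36]],[[0,0,0],[0,0,0.43]],[[0,0,0],[0,0,0.43]]]'
python3 - <<'E'
from h import *
snap("wrist","w1")
for n,z in [("sieve_handle",.085),("sieve",0),("piece",.022),("marble_a",.025)]:
    for r in ctrl.landmark_of("wrist",n)[:2]: print(n,r["score"],r["position"],ray("wrist",r["position"],z))
go([.578,-.3,.2],down(-.064))
E
```

```text
contact_force: [1.2, -0.3, 0.1]
opening: 0.0852
grip_force: 0.0
t: 3.1
tool_pos: [0.5775, -0.2991, 0.2012]
tool_rot: [-1.782, -2.587, 0.0]
contact_force: [-0.2, -0.1, 0.6]
opening: 0.0851
grip_force: 0.0
t: 3.6
tool_pos: [0.5775, -0.2989, 0.2013]
tool_rot: [-2.285, -2.156, 0.0]
contact_force: [-0.3, -0.5, 0.7]
opening: 0.0853
grip_force: 0.0
sieve_handle 0.77 [254.5, 188.3] [ 0.57479013 -0.29935096  0.085     ]
sieve 0.82 [249.8, 173.6] [ 0.5680404 -0.3014634  0.       ]
piece 0.55 [299.9, 172.9] [ 0.63011497 -0.29962728  0.022     ]
marble_a 0.67 [316.5, 142.1] [ 0.64964799 -0.26321382  0.025     ]
marble_a 0.5 [314.5, 199.3] [ 0.6473446  -0.33356745  0.025     ]
t 3.85 pos [ 0.5775 -0.2989  0.2013] shift [-0.11  0.06  0.13] turn [0.    0.    0.006] F [ 0.2 -0.  -0.8]
```

View pics/w1.png

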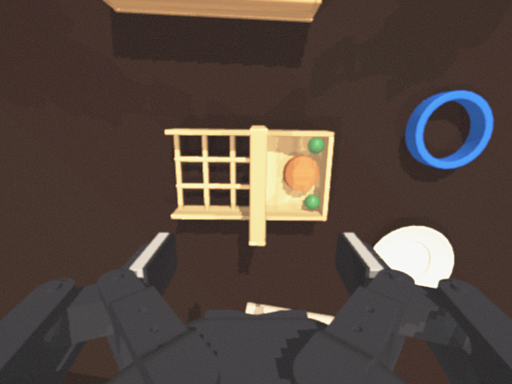

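The wrist view shows the sieve centred at about (250,175). The handle bar runs from (258,127) to (257,244), the piece is at (302,173), and the marbles are at (316,145) and (313,201).

Run:
```python
from h import *
a,b=ray("wrist",(258.5,127),.097),ray("wrist",(257.5,244.5),.097);print("handle",(a+b)/2,np.linalg.norm(a-b),np.degrees(np.arctan2(*(b-a)[:2])))
for p,q in [((166,131),(332,133)),((173,217),(326,219))]:
    a,b=ray("wrist",p,.038),ray("wrist",q,.038);d=b-a;print(a,b,np.degrees(np.arctan2(d[1],d[0])))
```

```text
handle [ 0.57828055 -0.29736134  0.097     ] 0.1156584778378666 -176.34156906997015
[ 0.47907307 -0.23997404  0.038     ] [ 0.6640812  -0.25285686  0.038     ] -3.98329256197518
[ 0.47253722 -0.34206893  0.038     ] [ 0.65862486 -0.35539348  0.038     ] -4.095594657210984
```

```bash
python3 -m handwheel '[[[0.1,0,4],[0,0,0.01]],[[0.1,0,8],[0,0,0.01]],[[0.1,0,11],[0,0,0.01]],[[0.1,0,13],[0,0,0.01]],[[0.1,0,13.4],[0,0,0.01]]]'
python3 -m handwheel '[[[0,0,0],[0,0,0]],[[0,0,0],[0,0,0]],[[0,0,0],[0,0,0]],[[0,0,0],[0,0,0]],[[0,0,0],[0,0,0]]]' 1 70
python3 -m handwheel '[[[0,0,0],[0,0,0]],[[0,0,0],[0,0,0]],[[0,0,0],[0,0,0]]]'
python3 -m handwheel '[[[0,0,-0.5],[0,0,0]],[[0,0,-1.5],[0,0,0]],[[0,0,-3],[0,0,0]],[[0,0,-4],[0,0,0]],[[0,0,-4],[0,0,0]]]'
```

```text
t: 4.47
tool_pos: [0.5768, -0.2974, 0.0658]
tool_rot: [-2.295, -2.142, 0.001]
contact_force: [-0.6, 1.4, -0.1]
opening: 0.0856
grip_force: 0.0
t: 5.1
tool_pos: [0.5781, -0.2983, 0.0684]
tool_rot: [2.296, 2.142, 0.001]
contact_force: [0.4, -0.3, 4.3]
opening: 0.0147
grip_force: 69.4
t: 5.48
tool_pos: [0.5782, -0.2982, 0.0684]
tool_rot: [2.296, 2.142, 0.001]
contact_force: [0.5, 0.5, 5.8]
opening: 0.0147
grip_force: 69.6
t: 6.1
tool_pos: [0.5785, -0.2986, 0.1093]
tool_rot: [2.294, 2.141, 0.001]
contact_force: [0.1, 0.2, -3.0]
opening: 0.0146
grip_force: 68.4
```

Run:
```python
from h import *
c=ray("top",(151,192),.065);print(c,ray("top",(109,192),.065),ray("top",(193,192),.065),ray("top",(151,151),.065),ray("top",(151,233),.065))
go([c[0]-.009,c[1],.195],down(-.068))
```

```text
[0.56065115 0.27889811 0.065     ] [0.55759141 0.38137867 0.065     ] [0.56372087 0.17608314 0.065     ] [0.66483827 0.28740794 0.065     ] [0.46063192 0.2707287  0.065     ]
t 6.1 pos [ 0.5785 -0.2986  0.1093] shift [57.41 -6.63 -8.69] turn [ 0.003  0.002 -0.001] F [ 0.1  0.2 -3. ]
```

```bash
python3 -m handwheel '[[[0.3,0,-1],[0,0,0]],[[1,-0.1,-3],[0,0,0]],[[2.2,-0.3,-5],[0,0,0]],[[4,-0.5,-7],[0,0,0]],[[6.2,-0.7,-8.5],[0,0,0]]]' >/dev/null
python3 -m handwheel '[[[2.8,-0.3,0],[0,0,0]],[[5.8,-0.65,0],[0,0,0]],[[8.8,-1,0],[0,0,0]],[[11.8,-1.35,0],[0,0,0]],[[14.8,-1.7,0],[0,0,0]]]' >/dev/null
python3 -m handwheel '[[[3,-0.35,0],[0,0,0]],[[6,-0.7,0],[0,0,0]],[[9,-1.05,0],[0,0,0]],[[12,-1.4,0],[0,0,0]],[[15,-1.75,0],[0,0,0]]]' >/dev/null
python3 -m handwheel '[[[3,-0.35,0],[0,0,0]],[[6,-0.7,0],[0,0,0]],[[9,-1.05,0],[0,0,0]],[[12,-1.4,0],[0,0,0]],[[14.8,-1.7,0],[0,0,0]]]' >/dev/null
python3 -m handwheel '[[[2.4,-0.3,-0.2],[0,0,0]],[[4.3,-0.5,-0.2],[0,0,0]],[[5.7,-0.65,-0.2],[0,0,0]],[[6.4,-0.75,-0.2],[0,0,0]],[[6.6,-0.8,-0.2],[0,0,0]]]'
python3 - <<'E'
from h import *
snap("scene","s2")
go([.552,.279,.19],down(-.068)); go([.552,.279,.19],down(-.068,np.radians(22)))
E
```

```text
t: 9.22
tool_pos: [0.5507, 0.2793, 0.1942]
tool_rot: [2.297, 2.143, -0.001]
contact_force: [-0.3, -0.2, -3.7]
opening: 0.015
grip_force: 68.5
t 9.28 pos [0.5507 0.2793 0.1941] shift [-0.02  0.13  0.41] turn [-0.     0.    -0.001] F [ 0.5  0.4 -3.5]
t 9.28 pos [0.5507 0.2793 0.1941] shift [-0.02  0.13  0.41] turn [-0.384  0.    -0.001] F [ 0.5  0.4 -3.5]
```

View pics/s2.png

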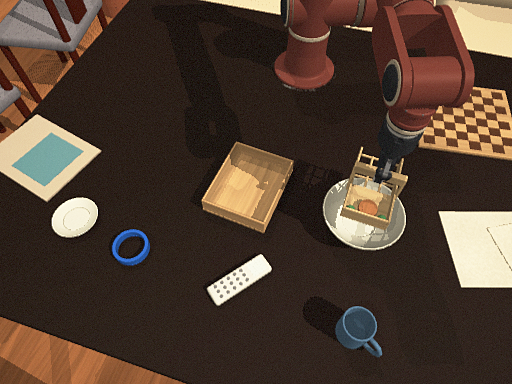

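The sieve is over the bowl at about (370,200), with the piece and marbles still at its back. Now I tilt it to 22°.

```bash
python3 -m handwheel '[[[0,0,0],[-0.06,0,0]],[[0,0,0],[-0.13,0,0]],[[0,0,0],[-0.21,0,0]],[[0,0,0],[-0.29,0,0]],[[0,0,0],[-0.36,0,0]]]' >/dev/null
python3 -m handwheel '[[[0,0,0],[-0.02,0,0]],[[0,0,0],[-0.02,0,0]],[[0,0,0],[-0.02,0,0]],[[0,0,0],[-0.02,0,0]],[[0,0,0],[-0.02,0,0]]]' >/dev/null
python3 -m handwheel '[[[0,0,0],[0,0,0]],[[0,0,0],[0,0,0]],[[0,0,0],[0,0,0]],[[0,0,0],[0,0,0]],[[0,0,0],[0,0,0]]]'
python3 - <<'E'
from h import *
a=snap("scene","s3");b=snap("top","t3")
for c in("scene","top"):
  for n in("marble_a","piece"): print(c,n,[(round(r["score"],2),r["position"]) for r in ctrl.look_for(c,n)[:3]])
f=lambda i,x,y:cv2.resize(i[y:y+120,x:x+120],(400,400))
cv2.imwrite("pics/c3.png",np.hstack([f(a,310,130),f(b,90,130)]))
go([.5,0,.2],down(-.068))
E
```

```text
t: 11.15
tool_pos: [0.5508, 0.2793, 0.1943]
tool_rot: [2.076, 1.938, 0.373]
contact_force: [-0.3, -0.1, -3.3]
opening: 0.015
grip_force: 69.2
scene marble_a []
scene piece []
top marble_a []
top piece [(0.69, [141.0, 154.1])]
t 11.45 pos [0.5508 0.2793 0.1943] shift [-28.22  -2.7   -1.69] turn [ 0.38   0.    -0.001] F [ 0.3 -0.1 -4. ]
```

View pics/c3.png

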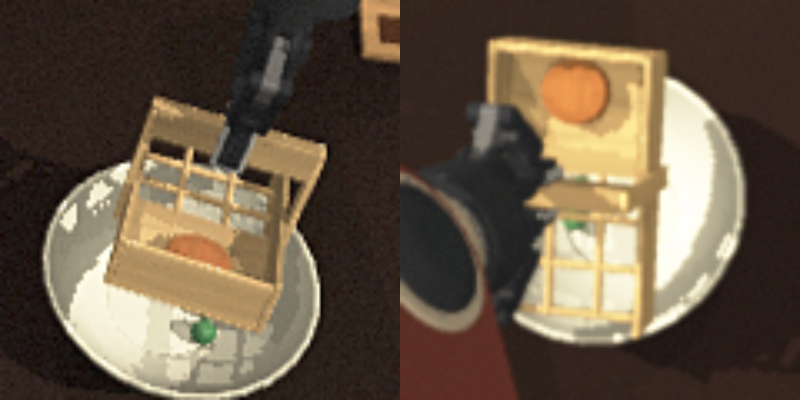

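One marble shows in the bowl at scene (371,229), and one shows through the grid at top (142,197). The piece has stayed in place. I'll level the sieve and lift it to check whether those are two marbles.

```bash
python3 - <<'E'
from h import *
for z in(.016,.03,.1): print(z,ray("scene",(371.5,229),z),ray("top",(142.5,197),z))
E
python3 -m handwheel '[[[0,0,0],[0.06,0,0]],[[0,0,0],[0.14,0,0]],[[0,0,0],[0.22,0,0]],[[0,0,0],[0.3,0,0]],[[0,0,0],[0.38,0,0]]]' >/dev/null
python3 -m handwheel '[[[0,0,-1],[0,0,0]],[[0,0,-3],[0,0,0]],[[0,0,-6],[0,0,0]],[[0,0,-8],[0,0,0]],[[0,0,-9],[0,0,0]]]'
python3 - <<'E'
from h import *
a=snap("scene","s4");b=snap("top","t4");w=snap("wrist","w4")
for c in("scene","top","wrist"):
  for n in("marble_a","piece"): print(c,n,[(round(r["score"],2),r["position"]) for r in ctrl.look_for(c,n)[:3]])
f=lambda i,x,y:cv2.resize(i[y:y+140,x:x+140],(300,300))
cv2.imwrite("pics/c4.png",np.hstack([f(a,310,120),f(b,80,110),cv2.resize(w,(200,300))]))
E
```

```text
0.016 [0.58173706 0.31901598 0.016     ] [0.55526551 0.31383078 0.016     ]
0.03 [0.58987344 0.31637776 0.03      ] [0.55308143 0.30947909 0.03      ]
0.1 [0.63055535 0.30318669 0.1       ] [0.542161   0.28772064 0.1       ]
t: 12.7
tool_pos: [0.5512, 0.2797, 0.2872]
tool_rot: [2.295, 2.143, 0.006]
contact_force: [0.0, 1.0, -5.0]
opening: 0.0148
grip_force: 69.4
scene marble_a [(0.55, [371.5, 223.4]), (0.53, [371.0, 229.2])]
scene piece [(0.83, [379.5, 181.4])]
top marble_a [(0.54, [160.7, 198.0])]
top piece []
wrist marble_a [(0.41, [274.2, 136.2]), (0.23, [327.5, 207.0])]
wrist piece [(0.89, [325.3, 207.9])]
```

View pics/c4.png

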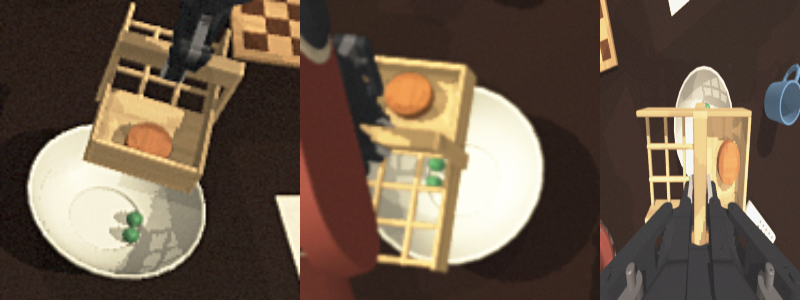

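Both marbles are in the bowl, at scene (371,223) and (371,229), and the piece is still in the sieve. Next is the box.

Run:
```python
from h import *
go([.618,-.034,.19],down(-.068))
```

```text
t 13.15 pos [0.5504 0.2791 0.283 ] shift [-30.77   8.92   9.31] turn [-0.002  0.001 -0.001] F [-0.6 -0.1 -3.1]
```

```bash
python3 -m handwheel '[[[-0.5,0.1,0],[0,0,0]],[[-1.7,0.4,0],[0,0,0]],[[-3.5,1,0.5],[0,0,0]],[[-6,1.7,1.5],[0,0,0]],[[-9,2.6,2.5],[0,0,0]]]' >/dev/null
python3 -m handwheel '[[[-3,0.9,1.2],[0,0,0]],[[-6,1.8,2.4],[0,0,0]],[[-9,2.6,3.6],[0,0,0]],[[-12,3.5,4.8],[0,0,0]],[[-15,4.4,5.5],[0,0,0]]]' >/dev/null
python3 -m handwheel '[[[-2.5,0.7,0.6],[0,0,0]],[[-4.5,1.3,1],[0,0,0]],[[-6,1.7,1.2],[0,0,0]],[[-6.6,1.9,1.3],[0,0,0]],[[-6.8,1.9,1.3],[0,0,0]]]'
python3 - <<'E'
from h import *
snap("scene","s5");snap("top","t5")
for c in("scene","top"):
  for n in("piece","box"): print(c,n,[(round(r["score"],2),r["position"]) for r in ctrl.landmark_of(c,n)[:2]])
go([.618,-.034,.19],down(-.068))
E
```

```text
t: 15.02
tool_pos: [0.6184, -0.034, 0.1914]
tool_rot: [-2.296, -2.143, -0.0]
contact_force: [-0.5, -0.1, -4.4]
opening: 0.015
grip_force: 69.3
scene piece [(0.53, [227.3, 193.6]), (0.17, [368.6, 223.3])]
scene box [(0.75, [249.8, 189.9]), (0.26, [358.4, 223.3])]
top piece []
top box [(0.29, [281.9, 156.3])]
t 15.32 pos [ 0.6183 -0.0335  0.1915] shift [-0.05 -0.03  0.15] turn [ 0. -0. -0.] F [ 0.8 -0.1 -4.2]
```

```bash
python3 -m handwheel '[[[0,0,0.2],[-0.08,0,0]],[[0,0,0.4],[-0.2,0,0]],[[0,0,0.6],[-0.34,0,0]],[[0,0,0.8],[-0.48,0,0]],[[0,0,0.8],[-0.62,0,0]]]' >/dev/null
python3 -m handwheel '[[[0,0,0],[-0.1,0,0]],[[0,0,0],[-0.14,0,0]],[[0,0,0],[-0.14,0,0]],[[0,0,0],[-0.14,0,0]],[[0,0,0],[-0.14,0,0]]]'
python3 -m handwheel '[[[0,0,0],[0,0,0]],[[0,0,0],[0,0,0]],[[0,0,0],[0,0,0]],[[0,0,0],[0,0,0]],[[0,0,0],[0,0,0]]]' >/dev/null
python3 -m handwheel '[[[0,0,0],[0,0,0]],[[0,0,0],[0,0,0]],[[0,0,0],[0,0,0]],[[0,0,0],[0,0,0]],[[0,0,0],[0,0,0]]]'
python3 - <<'E'
from h import *
a=snap("scene","s6");b=snap("top","t6")
for c in("scene","top"):
  print(c,[(round(r["score"],2),r["position"]) for r in ctrl.look_for(c,"piece")[:2]])
f=lambda i,x,y:cv2.resize(i[y:y+150,x:x+150],(400,400))
cv2.imwrite("pics/c6.png",np.hstack([f(a,180,100),f(b,200,120)]))
go([.618,-.034,.19],down(-.068))
E
```

```text
t: 16.58
tool_pos: [0.6189, -0.0341, 0.1841]
tool_rot: [1.828, 1.707, 0.682]
contact_force: [0.8, -0.0, -4.6]
opening: 0.0149
grip_force: 69.5
t: 17.82
tool_pos: [0.6183, -0.0341, 0.1833]
tool_rot: [1.829, 1.706, 0.682]
contact_force: [-0.1, 1.0, -3.9]
opening: 0.015
grip_force: 69.5
scene [(0.52, [261.5, 165.1])]
top []
t 18.02 pos [ 0.6183 -0.0341  0.1833] shift [ 0.01  0.44 -0.51] turn [ 0.76   0.    -0.001] F [ 0.  -0.5 -3.7]
```

View pics/c6.png

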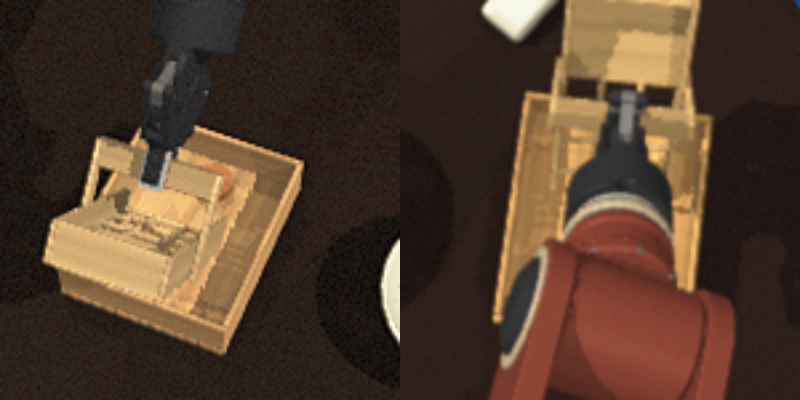

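The piece appears to lie in the box at scene (261,165), and the sieve is empty. I'll level the sieve and take it back to its original spot.

```bash
python3 -m handwheel '[[[0,0,0],[0.1,0,0]],[[0,0,0],[0.25,0,0]],[[0,0,0],[0.4,0,0]],[[0,0,0],[0.55,0,0]],[[0,0,0],[0.7,0,0]]]' >/dev/null
python3 -m handwheel '[[[0,0,0],[0.06,0,0]],[[0,0,0],[0.06,0,0]]]'
python3 - <<'E'
from h import *
a=snap("scene","s7");print([(round(r["score"],2),r["position"],ray("scene",r["position"],.013)) for r in ctrl.look_for("scene","piece")[:2]])
go([.578,-.2985,.19],down(-.068))
E
```

```text
t: 18.9
tool_pos: [0.6198, -0.0342, 0.1832]
tool_rot: [2.296, 2.142, 0.003]
contact_force: [0.7, -0.4, -3.4]
opening: 0.015
grip_force: 69.3
[(0.45, [259.0, 158.6], array([ 0.44760704, -0.02890909,  0.013     ]))]
t 19.0 pos [ 0.6185 -0.0341  0.1831] shift [-26.66  -2.22  -0.7 ] turn [ 0.001 -0.    -0.001] F [-0.6 -0.2 -3.6]
```

```bash
python3 -m handwheel '[[[-1,-0.1,-1],[0,0,0]],[[-4,-0.4,-1],[0,0,0]],[[-8,-0.7,-1],[0,0,0]],[[-12,-1,-1],[0,0,0]],[[-16,-1.3,-1],[0,0,0]]]' >/dev/null
python3 -m handwheel '[[[-4,-0.3,0],[0,0,0]],[[-7,-0.6,0],[0,0,0]],[[-9,-0.8,0],[0,0,0]],[[-10.3,-0.9,0],[0,0,0]],[[-10.7,-0.9,0],[0,0,0]]]'
python3 - <<'E'
from h import *
a=snap("scene","s8");b=snap("top","t8")
print([(round(r["score"],2),r["position"],ray("scene",r["position"],.013)) for r in ctrl.look_for("scene","piece")[:2]])
print([(round(r["score"],2),r["position"],ray("top",r["position"],.013)) for r in ctrl.look_for("top","piece")[:2]])
f=lambda i,x,y:cv2.resize(i[y:y+150,x:x+150],(400,400))
cv2.imwrite("pics/c8.png",np.hstack([f(a,180,100),f(b,200,120)]))
go([.578,-.2985,.07],down(-.068))
E
```

```text
t: 20.25
tool_pos: [0.5779, -0.2992, 0.1935]
tool_rot: [2.297, 2.143, 0.001]
contact_force: [-0.3, 0.9, -3.9]
opening: 0.015
grip_force: 69.3
[(0.73, [257.8, 166.1], array([ 0.47479975, -0.02428675,  0.013     ]))]
[(0.6, [268.3, 230.4], array([ 0.4788265 , -0.01291055,  0.013     ]))]
t 20.45 pos [ 0.5782 -0.2981  0.1932] shift [-0.05 -0.02 12.32] turn [-0. -0. -0.] F [ 0.7  0.8 -4.3]
```

View pics/c8.png

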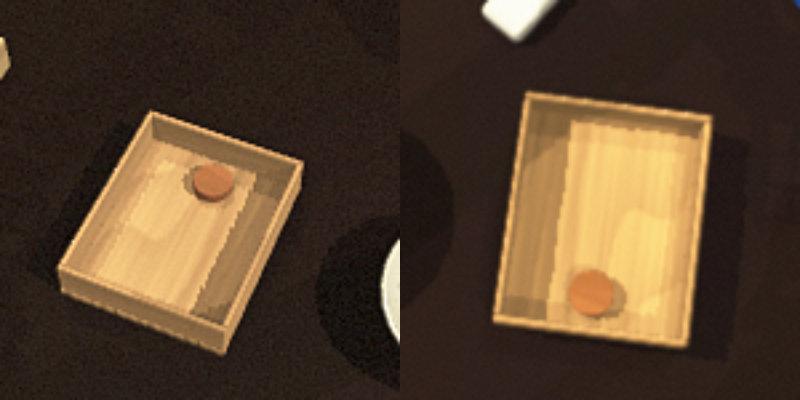

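The piece lies flat in the box, at top (268,230). Now I lower the sieve.

```bash
python3 -m handwheel '[[[0,0,2],[0,0,0]],[[0,0,5],[0,0,0]],[[0,0,8],[0,0,0]],[[0,0,10],[0,0,0]],[[0,0,11.5],[0,0,0]]]' 
python3 -m handwheel '[[[0,0,0.2],[0,0,0]],[[0,0,0.5],[0,0,0]],[[0,0,0.7],[0,0,0]],[[0,0,0.85],[0,0,0]],[[0,0,0.85],[0,0,0]]]'
```

```text
t: 21.08
tool_pos: [0.5775, -0.2983, 0.0764]
tool_rot: [-2.295, -2.143, 0.001]
contact_force: [-0.4, 0.6, -3.5]
opening: 0.0152
grip_force: 69.2
t: 21.7
tool_pos: [0.578, -0.299, 0.07]
tool_rot: [2.297, 2.143, 0.0]
contact_force: [-0.2, -0.1, -3.5]
opening: 0.0153
grip_force: 69.2
```

```bash
python3 -m handwheel '[[[0,0,0.08],[0,0,0]],[[0,0,0.15],[0,0,0]],[[0,0,0.2],[0,0,0]],[[0,0,0.2],[0,0,0]]]'
```

```text
t: 22.2
tool_pos: [0.5782, -0.2991, 0.0685]
tool_rot: [2.296, 2.143, 0.0]
contact_force: [-2.7, 1.6, 0.3]
opening: 0.0147
grip_force: 69.9
```

```bash
python3 -m handwheel '[[[0,0,0],[0,0,0]],[[0,0,0],[0,0,0]],[[0,0,0],[0,0,0]],[[0,0,0],[0,0,0]],[[0,0,0],[0,0,0]]]' -1
python3 -m handwheel '[[[0,0,-1],[0,0,0]],[[0,0,-3],[0,0,0]],[[0,0,-6],[0,0,0]],[[0,0,-10],[0,0,0]],[[0,0,-14],[0,0,0]]]'
python3 -m handwheel '[[[0,-3,-2],[0,0,0]],[[0,-7,-4],[0,0,0]],[[0,-11,-4],[0,0,0]],[[0,-11,-4],[0,0,0]],[[0,-11,-4],[0,0,0]]]'
python3 - <<'E'
from h import *
a=snap("scene","s9");b=snap("top","t9")
f=lambda i:cv2.resize(i,(400,300))
cv2.imwrite("pics/c9.png",np.hstack([f(a),f(b)]))
E
```

```text
t: 22.82
tool_pos: [0.578, -0.2989, 0.0678]
tool_rot: [2.297, 2.143, 0.0]
contact_force: [-0.8, -0.1, -1.3]
opening: 0.0856
grip_force: 0.0
t: 23.45
tool_pos: [0.5782, -0.299, 0.211]
tool_rot: [2.295, 2.142, 0.001]
contact_force: [0.4, -0.4, 0.5]
opening: 0.0853
grip_force: 0.0
t: 24.08
tool_pos: [0.4687, -0.2916, 0.2493]
tool_rot: [2.295, 2.142, 0.001]
contact_force: [-0.7, -0.2, -0.6]
opening: 0.0856
grip_force: 0.0
```

View pics/c9.png

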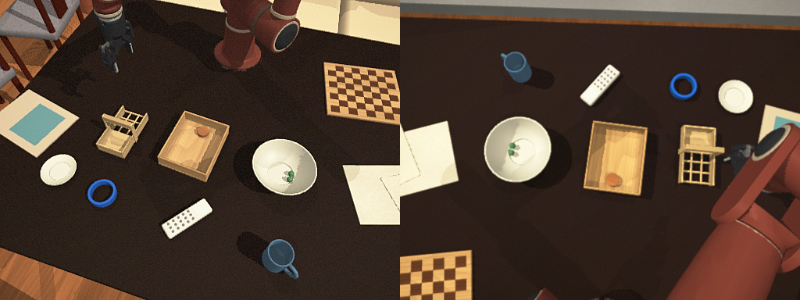

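The view shows both marbles in the bowl, the piece in the box, the sieve upright and empty, and the robot clear of everything.

```bash
python3 -c "
from station import ctrl
print(ctrl.finish_job())"
```

```text
the job is handed in; nothing more can be done
None
```

The job is handed in: both marbles went through the grid into the bowl, the draughts piece is in the box, and the empty sieve stands upright on the table, at about 24 of the 72 s allowed.

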